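Close the glaze mill jar: lid on, collar keyed and held home

ROBOT

A 6-joint arm with a two-finger parallel gripper is mounted at the origin on the work surface. World frame = base frame: x ahead of the robot, y to its left, z up, the work surface at z = 0. Lengths are in m, angles in degrees, forces in N, time in s.
With the tool pointing down it reaches from about 0.4 to 0.825 m from the base axis. Payload 7 kg.
Tool frame: the origin (TCP) lies midway between the tips of the shut fingers; the grasp point (between the pads) lies 19 mm behind it (ctrl.hold_point_z is the distance from the TCP to the grasp point, in m); z points along the fingers, y is the line along which they close (so a half turn about z gives the same grasp; the last joint's range is limited). The gripper opens to 88 mm and grips with 3 to 60 N. Pads are 19 mm wide; open, the fingers measure 130 mm over their backs; the gripper's body (78 mm by 193 mm) begins 47 mm behind the grasp point.
Start: joints at [79.647, 20.546, 0.682, 0, -70.136, -16.507], TCP at [0.305, 0.602, 0.227] pointing down, gripper open.
Joint ranges: [-176.03, 176.03], [-82.01, 121.73], [-58.28, 71.71], [-173.87, 95.51], [-174.79, -0.11], [-173.66, 173.66]. Speed limits (degrees/s): [136.94, 136.94, 172.46, 180, 180, 180].

INTERFACE

Orientations are given as [roll, pitch, yaw] about the fixed x, y, z axes, in that order (R = Rz(yaw) Ry(pitch) Rx(roll)).
In Python, from plant import ctrl gives the robot as it stands.
- The arm moves only by the tool apply_moves, never from a script. Its argument "deltas" is a list of rows, each an object with "fingers": the finger opening in mm, from 0 to 87.6; "delta_pos": the shift along the tool's x, y, z in mm, a list of three; "angular": the turn, a rotation vector about the tool's x, y, z in degrees, a list of three. A call has 1 to 10 rows; each row is the pose to reach, as a shift and turn from the pose commanded when the call began, along the tool's axes at that moment; what a row does not reach only later rows make up. A row lasts 1/10 s, in which the tool goes at most 50 mm and 8.59 degrees, less where a joint would pass 70% of its speed; a pose out of reach is approached as far as the arm can. A call with a gripper value outside its range is refused whole. The fingers move at their own pace and stop on an object; the grip force is fixed at half the most. Time passes only in rows, so rows that repeat a pose let the fingers close. It gives the time, the measured TCP pose, the force, the opening and the grip force at its end, in the units of the state.
- ctrl.get_obs(): the state, without advancing time (a new reading comes with each control period).
- ctrl.snapshot(name): name is "scene" or "top"; returns the picture (384x512x3 uint8, red, green, blue); there is no depth.
- ctrl.camera_params(name): a dict with "fx", "fy", "cx", "cy" (pixels), "cam_to_world" (4x4, takes a point from camera to world coordinates). Camera axes: x right, y up, looking along -z (the intrinsics and any distortion apply to the point x, -y, -z); pixel columns grow to the right and rows downward; lengths in m; the calibration is good to about 2 mm. A picture is of the moment at which its call begins. camera_params takes no time and is no camera call.
- ctrl.close_job(): hands the job in; it is judged then, once.
The state is a dict: "clock": time; "joint_pos": joint angles; "qvel": joint speeds; "tau": joint torques, N m; "tool_pos": TCP position; "orientation": TCP orientation; "force": force on the tool from outside, world axes, zero at the start; "moment": the same for the moment, N m; "opening": finger opening in m; "gripper_force": force on a finger pad.
Only numpy, scipy, OpenCV 4.12 (cv2) and the standard library are available. Lean on these libraries where they do the work, as an engineer would, in place of code of your own. Each camera call takes 0.05 s, during which the arm holds its last target. There are 200 camera calls.

TASK

The mill jar is loaded, so close it up: set the steel lid on the jar's mouth and let go of it, then put the knurled collar over it onto the neck and turn it until the keyways hidden inside drop over the neck's pins. Push the collar fully home against its spring, down on the lid, and finish while still holding it pushed home, without letting go. Leave the pots and other things on the bench undisturbed.

Things in the scene. Friction and masses are not known exactly. Their poses are not given: they have to be found in the camera images.
- jar: White ceramic mill jar, 100 mm across, shoulder 100 mm up, fixed on a blue square plate (150 x 150 x 14 mm) with four black-capped posts (64 mm high, 60 mm from the axis, on the diagonals). Origin under its centre on the bench; z up, x and y square to the plate's sides. On the shoulder stands a steel neck with four brass pins; the plate does not show the pins' exact angle.
- jar_mouth (a point): Centre of the neck's rim, 128 mm above the bench; axes as the jar's. The neck is a steel tube, 36 mm across outside, 26 mm inside, open at the top.
- pins (a point): On the neck's axis, level with the tops of the pins: 122 mm above the bench. Four round brass pins, 6 mm thick, 90 degrees apart, stick out level to 24.5 mm from the axis. They are turned by an unknown angle, up to 0.45 rad either way, from the jar's x and y axes. Below them a red sprung ring, 58 mm across, top at 116 mm, gives when pressed: 4 N to start it, then 1 N per mm.
- lid: Loose steel lid, 35 mm high, about 90 g: black plug below (21 mm across, 8 high), steel disc (33 across, 5 thick), upright orange knob on top (16 across, 22 high). Origin at the centre of the plug's underside; z up along the knob. It stands upright on the bench. Seated, the plug is in the neck, the disc on the rim, the origin 8 mm below jar_mouth.
- collar: Loose knurled aluminium collar, 62 mm across, 28 high, about 180 g, lying right way up: lip at the top, open below. Origin at the centre of its underside; z up. Resting on the pins its origin is 6 mm below jar_mouth; when the keyways meet the pins it drops 6 mm onto the sprung ring; fully home, lip on the lid, 18 mm below, against about 10 N. Let go, the spring lifts it.
- collar_top (a point): Centre of the collar's top face, 28 mm above its origin; axes as the collar's. The lip is 5 mm thick, its hole 24 mm across (the lid's knob passes through). Bore below it 40 mm across, 23 deep, 2 mm loose all round on the neck. Hidden in the bore are four keyways, 12 mm wide, 52 mm across bottom to bottom, from the underside up to the lip, at the collar's +x, -x, +y, -y.
- vase_a: Bystander, loose: a clay flared-neck vase, 190 high, foot 90 across. Origin under its centre.
- vase_b: Bystander, loose: a clay flared-neck vase, 170 high, foot 86 across. Origin under its centre.
- vase_c: Bystander, loose: a clay flared-neck vase, 180 high, foot 90 across. Origin under its centre.
- glaze_bottle: Bystander, loose: a small closed glaze jar, 56 across, 110 high, blue cap. Origin under its centre.
- test_cup: Bystander, loose: a white open cup, 72 across, 70 high. Origin under its centre.
- trim_tool: Bystander, loose: a green-handled trimming tool lying flat, 170 long. Origin on its underside.
- bell_glass: Bystander, loose: a clear glass bell, 84 across, 108 high. Origin under its centre.
Mind the look-alikes: they are no part of the job. What is shaped like the lid but turquoise is not meant. Leave any purple look-alike of the jar alone.

How it is judged:
By the outcome, as a careful person would: the job done as asked, in the order asked, and still so for the second after the job is handed in, while the arm keeps its last pose, push and grip.
It also fails if it takes over 72 s, if anything falls off the work surface, if the arm or the gripper's body presses on something with over 40 N, if the wrist force passes 120 N, or if a joint passes its speed limit or range.

## Working session

There is one attempt and no reset: what is moved stays moved. The work goes in short steps, Python scripts to look and compute and a tool call to move; the robot and the scene stay as the last step left them, time stands still between calls to the robot, and variables do not carry over. Pictures are saved under pics/ and viewed, at most 10 in all, crops included, and the job is handed in when it is done.

Besides the shell and the picture viewer there is one more tool, called after "Emit:" as a command line: name --argument value ..., lists and objects as JSON in quotes. apply_moves: Moves the arm, as the interface text tells. Its arguments: {"type":"object","properties":{"deltas":{"type":"array"}},"required":["deltas"]}

```bash
mkdir -p pics; ls
python3 - <<'E'
from plant import ctrl
import cv2
o=ctrl.get_obs(); print(o)
for n in("scene","top"):
    cv2.imwrite(f"pics/{n}0.png",ctrl.snapshot(n)[:,:,::-1]); print(ctrl.camera_params(n))
E
```

```text
pics
{'clock': 0.0, 'joint_pos': array([ 7.96480408e+01,  2.05912830e+01,  6.34508840e-01, -1.79585772e-02,
       -7.01369804e+01, -1.65052365e+01]), 'qvel': array([-0.00287077, -0.0260658 , -0.05132002, -0.04948691, -0.04672443,
        0.12483951]), 'tau': array([ 6.50367638e-04, -5.82714164e+01,  2.93042511e+01,  6.99714705e+00,
        6.67290558e-03, -1.60158006e-04]), 'tool_pos': array([0.30477744, 0.60173205, 0.2256368 ]), 'orientation': array([ 1.79905312e+02, -1.04515863e-02, -2.68633027e+01]), 'force': array([-0.15475686,  0.4767057 ,  0.76979285]), 'moment': array([-0.01023239,  0.05228081, -0.01279824]), 'gripper_force': 0.0, 'opening': 0.08732651024147574}
{'fx': 381.148393753528, 'fy': 381.148393753528, 'cx': 256.6312975852282, 'cy': 184.179455227336, 'cam_to_world': array([[-5.68311101e-01, -5.11217049e-01,  6.44732209e-01,
         1.37052835e+00],
       [ 8.22813713e-01, -3.53372039e-01,  4.45090772e-01,
         5.57020090e-01],
       [ 2.92344373e-04,  7.83444530e-01,  6.21461651e-01,
         9.04936959e-01],
       [ 0.00000000e+00,  0.00000000e+00,  0.00000000e+00,
         1.00000000e+00]])}
{'fx': 447.9263394943157, 'fy': 447.9263394943157, 'cx': 249.43680847638504, 'cy': 191.13861782531308, 'cam_to_world': array([[-8.69105503e-04,  9.98404490e-01, -5.64598852e-02,
         4.77008415e-01],
       [-9.99978397e-01, -1.23555604e-03, -6.45587523e-03,
         3.09042156e-03],
       [-6.51533417e-03,  5.64530547e-02,  9.98383996e-01,
         1.28553969e+00],
       [ 0.00000000e+00,  0.00000000e+00,  0.00000000e+00,
         1.00000000e+00]])}
```

View pics/scene0.png

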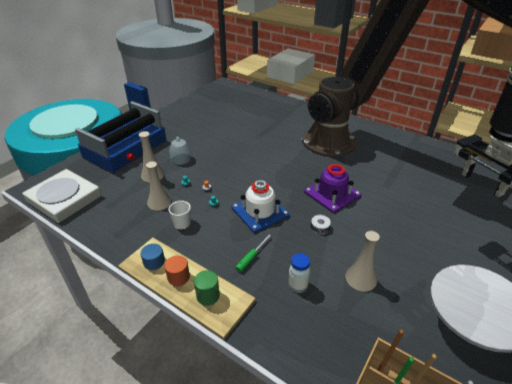

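View pics/top0.png

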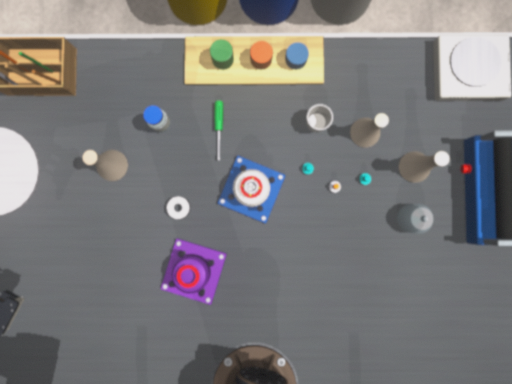

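The top view shows the blue-plate jar at about (251,187), the collar at (178,208) and the lid with the orange knob at (335,186). The turquoise decoys are at (308,168) and (365,178), and the purple look-alike is at (192,272). In the scene view the jar is at (261,200), the collar at (320,223) and the lid at (207,186).

```bash
cat > h.py <<'E'
import numpy as np, cv2
from plant import ctrl
def ray(cam,u,v):
    p=ctrl.camera_params(cam); M=p["cam_to_world"]
    d=M[:3,:3]@np.array([(u-p["cx"])/p["fx"],-(v-p["cy"])/p["fy"],-1.]); return M[:3,3],d
def onz(cam,u,v,z):
    o,d=ray(cam,u,v); return (o+d*(z-o[2])/d[2])[:2]
def proj(cam,P):
    p=ctrl.camera_params(cam); M=p["cam_to_world"]; q=M[:3,:3].T@(np.asarray(P)-M[:3,3])
    return p["cx"]-p["fx"]*q[0]/q[2], p["cy"]+p["fy"]*q[1]/q[2]
def tri(uv1,uv2):
    A=[];b=[]
    for c,uv in(("top",uv1),("scene",uv2)):
        o,d=ray(c,*uv); d/=np.linalg.norm(d); N=np.eye(3)-np.outer(d,d); A.append(N); b.append(N@o)
    return np.linalg.lstsq(np.vstack(A),np.hstack(b),rcond=None)[0]
def blob(img,lo,hi,box,wrap=False):
    x0,y0,x1,y1=box; h=cv2.cvtColor(np.ascontiguousarray(img[y0:y1,x0:x1]),cv2.COLOR_RGB2HSV)
    m=cv2.inRange(h,lo,hi)
    v,u=np.nonzero(m); return (u.mean()+x0,v.mean()+y0,len(u)),m
E
python3 - <<'E'
from h import *
t=cv2.imread("pics/top0.png");s=cv2.imread("pics/scene0.png")
c=lambda i,x,y,r:cv2.resize(i[y-r:y+r,x-r:x+r],(260,260),interpolation=cv2.INTER_CUBIC)
cv2.imwrite("pics/crops.png",np.vstack([np.hstack([c(t,251,187,16),c(t,178,208,18),c(t,335,186,14)]),np.hstack([c(s,261,195,22),c(s,320,223,16),c(s,207,186,14)])]))
T=t[:,:,::-1];S=s[:,:,::-1]
for n,i,b in(("t",T,(325,176,345,196)),("s",S,(198,175,217,195))):
    print("knob",n,blob(i,(3,130,80),(18,255,255),b)[0])
for n,i,b in(("t",T,(215,150,290,225)),("s",S,(228,180,295,232))):
    print("blue",n,blob(i,(100,120,40),(125,255,255),b)[0])
for n,i,b in(("t",T,(160,190,196,226)),("s",S,(305,208,337,240))):
    print("collar",n,blob(i,(0,0,130),(180,60,255),b)[0])
E
```

```text
knob t (np.float64(334.0), np.float64(186.0), 3)
knob s (np.float64(205.8181818181818), np.float64(183.22727272727272), 22)
blue t (np.float64(252.21222130470684), np.float64(190.69033856317094), 1211)
blue s (np.float64(259.27646129541864), np.float64(217.28593996840442), 633)
collar t (np.float64(177.69495412844037), np.float64(207.30045871559633), 436)
collar s (np.float64(320.5989583333333), np.float64(221.14583333333334), 192)
```

View pics/crops.png

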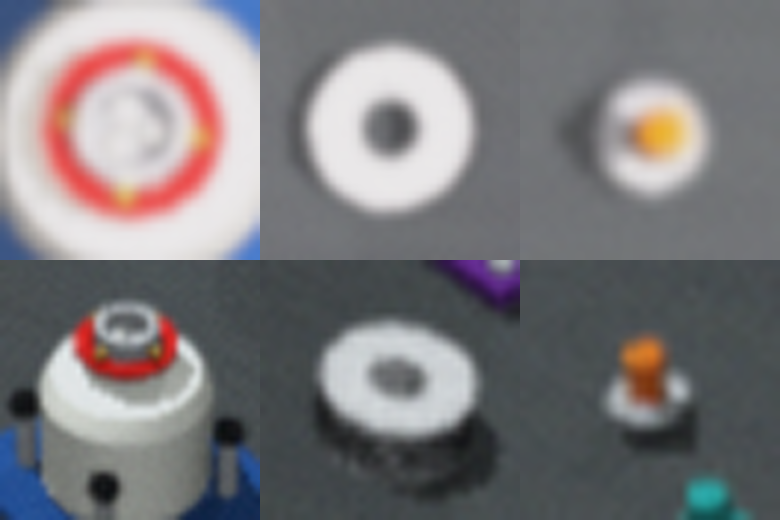

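The crops show the red ring with four brass pins, at crop pixels (147,60), (203,138), (125,193) and (64,119). The collar is a plain ring with no keyway marks visible, and the lid stands upright with its orange knob.

Run:
```python
from h import *
T=cv2.imread("pics/top0.png")[:,:,::-1];S=cv2.imread("pics/scene0.png")[:,:,::-1]
def ell(img,f,lo,hi,box):
    x0,y0,x1,y1=box;k=8
    h=cv2.cvtColor(cv2.resize(np.ascontiguousarray(img[y0:y1,x0:x1]),None,fx=k,fy=k,interpolation=cv2.INTER_CUBIC),cv2.COLOR_RGB2HSV)
    m=f(h,lo,hi); c=max(cv2.findContours(m,0,2)[0],key=cv2.contourArea); e=cv2.fitEllipse(cv2.convexHull(c))
    return (e[0][0]+.5)/k-.5+x0,(e[0][1]+.5)/k-.5+y0,e[1][0]/k,e[1][1]/k
red=lambda h,a,b:cv2.inRange(h,(0,120,80),(8,255,255))|cv2.inRange(h,(170,120,80),(180,255,255))
r=ell(T,red,0,0,(235,171,267,203));print("ring",r,onz("top",*r[:2],.116))
r2=ell(S,red,0,0,(239,173,283,207));print("ring s",r2)
c=ell(T,cv2.inRange,(0,0,150),(180,60,255),(160,190,196,226));print("collar",c,onz("top",*c[:2],.028))
c=ell(S,cv2.inRange,(0,0,130),(180,60,255),(304,207,336,239));print("collar s",c,onz("scene",*c[:2],.028))
d=ell(T,cv2.inRange,(0,0,150),(180,255,255),(321,172,349,200));print("lid disc",d,onz("top",*d[:2],.013))
kt=ell(T,cv2.inRange,(8,90,80),(28,255,255),(321,172,349,200));print("knob top",kt,onz("top",*kt[:2],.033))
ks=ell(S,cv2.inRange,(3,130,60),(22,255,255),(193,172,221,200));print("knob s",ks,onz("scene",*ks[:2],.024))
P=[onz("top",(x+.5)/8.125-.5+235,(y+.5)/8.125-.5+171,.120) for x,y in((147,60),(203,138),(125,193),(64,119))]
P=np.array(P);m=P.mean(0);print("pins",m,[(round(float(np.hypot(*(p-m)))*1e3,1),round(float(np.degrees(np.arctan2(*(p-m)[::-1])))%90,1)) for p in P])
```

```text
ring (250.744478225708, 186.48354148864746, 20.610424041748047, 21.021242141723633) [0.55534364 0.00722056]
ring s (259.9489059448242, 186.3711929321289, 12.838068008422852, 17.637653350830078)
collar (177.63963508605957, 207.3248233795166, 23.178693771362305, 23.723663330078125) [0.50283038 0.21295932]
collar s (320.5950107574463, 221.16861248016357, 13.883780479431152, 19.560815811157227) [0.50232983 0.21412059]
lid disc (335.0166988372803, 186.27711868286133, 11.855306625366211, 12.947854042053223) [ 0.56251796 -0.23206623]
knob top (335.50644969940186, 185.92578792572021, 4.631104469299316, 5.643202304840088) [ 0.56215785 -0.22975106]
knob s (206.0812635421753, 183.22441577911377, 4.630765914916992, 6.996162414550781) [ 0.55911907 -0.23229502]
pins [0.55568594 0.00615954] [(22.1, 79.7), (22.2, 81.1), (21.3, 81.5), (22.9, 83.1)]
```

Emit:
apply_moves --deltas '[{"fingers": 50,"delta_pos": [606,627,0],"angular": [0,0,63]},{"fingers": 50,"delta_pos": [606,627,0],"angular": [0,0,63]},{"fingers": 50,"delta_pos": [606,627,0],"angular": [0,0,63]},{"fingers": 50,"delta_pos": [606,627,0],"angular": [0,0,63]},{"fingers": 50,"delta_pos": [606,627,0],"angular": [0,0,63]},{"fingers": 50,"delta_pos": [606,627,0],"angular": [0,0,63]},{"fingers": 50,"delta_pos": [606,627,0],"angular": [0,0,63]},{"fingers": 50,"delta_pos": [606,627,0],"angular": [0,0,63]},{"fingers": 50,"delta_pos": [606,627,0],"angular": [0,0,63]},{"fingers": 50,"delta_pos": [606,627,0],"angular": [0,0,63]}]'

```text
clock: 1.1
tool_pos: [0.4525, 0.1224, 0.2267]
orientation: [-180.0, 0.0, -89.8]
force: [1.3, 0.2, 0.3]
opening: 0.0499
gripper_force: 0.0
```

Emit:
apply_moves --deltas '[{"fingers": 50,"delta_pos": [353,-109,0],"angular": [0,0,0]},{"fingers": 50,"delta_pos": [353,-109,0],"angular": [0,0,0]},{"fingers": 50,"delta_pos": [353,-109,0],"angular": [0,0,0]},{"fingers": 50,"delta_pos": [353,-109,0],"angular": [0,0,0]},{"fingers": 50,"delta_pos": [353,-109,0],"angular": [0,0,0]},{"fingers": 50,"delta_pos": [353,-109,60],"angular": [0,0,0]},{"fingers": 50,"delta_pos": [353,-109,126],"angular": [0,0,0]},{"fingers": 50,"delta_pos": [353,-109,126],"angular": [0,0,0]},{"fingers": 50,"delta_pos": [353,-109,126],"angular": [0,0,0]},{"fingers": 50,"delta_pos": [353,-109,126],"angular": [0,0,0]}]'

```text
clock: 2.1
tool_pos: [0.5598, -0.2298, 0.0958]
orientation: [179.6, 0.1, -90.0]
force: [-0.1, 0.4, -0.1]
opening: 0.05
gripper_force: 0.0
```

Run:
```python
from h import *
print({k:v for k,v in ctrl.get_obs().items() if k in("tool_pos","orientation","joint_pos","force")})
S=ctrl.snapshot("scene");T=ctrl.snapshot("top")
print(onz("scene",259.95,186.37,.116), proj("scene",(.5615,-.231,.0)))
c=lambda i,x,y,r:cv2.resize(i[y-r:y+r,x-r:x+r,::-1],(390,390),interpolation=cv2.INTER_CUBIC)
cv2.imwrite("pics/lid1.png",np.hstack([c(S,207,170,40),c(T,335,186,40)]))
```

```text
{'joint_pos': array([-3.85827718e+00,  2.07600196e+01, -1.75490168e+01, -4.47379613e-02,
       -5.21419884e+01,  3.85239774e+00]), 'tool_pos': array([ 0.5597571 , -0.22975297,  0.09580639]), 'orientation': array([ 1.79552344e+02,  6.53285838e-02, -9.00337297e+01]), 'force': array([-0.13667717,  0.37747056, -0.11423718])}
[0.55540018 0.00763492] (np.float64(206.45412133594618), np.float64(188.67295172147342))
```

View pics/lid1.png

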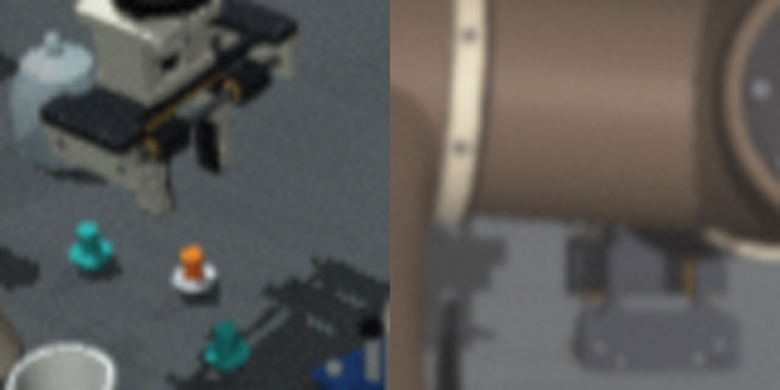

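Emit:
apply_moves --deltas '[{"fingers": 50,"delta_pos": [1.5,-1.5,40],"angular": [0,0,0]},{"fingers": 50,"delta_pos": [1.5,-1.5,70],"angular": [0,0,0]},{"fingers": 50,"delta_pos": [1.5,-1.5,70],"angular": [0,0,0]},{"fingers": 50,"delta_pos": [1.5,-1.5,70],"angular": [0,0,0]}]'

```text
clock: 2.6
tool_pos: [0.5649, -0.2293, 0.0324]
orientation: [-179.9, -0.0, -89.8]
force: [0.7, -0.2, 0.8]
opening: 0.0497
gripper_force: 0.0
```

Emit:
apply_moves --deltas '[{"fingers": 50,"delta_pos": [1,2.5,14],"angular": [0,0,0]},{"fingers": 50,"delta_pos": [1,2.5,14],"angular": [0,0,0]},{"fingers": 5,"delta_pos": [1,2.5,14],"angular": [0,0,0]},{"fingers": 5,"delta_pos": [1,2.5,14],"angular": [0,0,0]},{"fingers": 5,"delta_pos": [1,2.5,14],"angular": [0,0,0]},{"fingers": 5,"delta_pos": [1,2.5,14],"angular": [0,0,0]},{"fingers": 5,"delta_pos": [1,2.5,14],"angular": [0,0,0]}]'

```text
clock: 3.3
tool_pos: [0.5616, -0.2309, 0.0169]
orientation: [-180.0, -0.0, -89.9]
force: [-0.0, 0.4, -0.1]
opening: 0.0156
gripper_force: 9.6
```

Run:
```python
from h import *
print({k:v for k,v in ctrl.get_obs().items() if k in("tool_pos","orientation","force","opening","gripper_force")})
S=ctrl.snapshot("scene")
b=(185,160,225,205)
print(blob(S,(3,130,60),(22,255,255),b)[0])
print({k:v for k,v in ctrl.get_obs().items() if k in("tool_pos","orientation")})
```

```text
{'tool_pos': array([ 0.56164216, -0.23086487,  0.01688214]), 'orientation': array([-1.79970169e+02, -5.51489994e-03, -8.98590030e+01]), 'force': array([-0.02176031,  0.36812202, -0.09836264]), 'gripper_force': 9.561373740434647, 'opening': 0.015642871522542668}
(np.float64(206.61111111111111), np.float64(181.44444444444446), 18)
{'tool_pos': array([ 0.56157894, -0.23087589,  0.0167703 ]), 'orientation': array([-1.79981563e+02, -5.51143569e-03, -8.98581576e+01])}
```

Emit:
apply_moves --deltas '[{"fingers": 5,"delta_pos": [0,0,-20],"angular": [0,0,0]},{"fingers": 5,"delta_pos": [0,0,-60],"angular": [0,0,0]},{"fingers": 5,"delta_pos": [0,0,-110],"angular": [0,0,0]},{"fingers": 5,"delta_pos": [-40,1,-150],"angular": [0,0,0]},{"fingers": 5,"delta_pos": [-85,2,-160],"angular": [0,0,0]},{"fingers": 5,"delta_pos": [-130,4,-160],"angular": [0,0,0]},{"fingers": 5,"delta_pos": [-175,5,-160],"angular": [0,0,0]},{"fingers": 5,"delta_pos": [-215,6,-160],"angular": [0,0,0]},{"fingers": 5,"delta_pos": [-238,6,-160],"angular": [0,0,0]},{"fingers": 5,"delta_pos": [-238,6,-160],"angular": [0,0,0]}]'

```text
clock: 4.35
tool_pos: [0.5547, 0.0099, 0.1765]
orientation: [180.0, 0.0, -89.7]
force: [0.0, -0.6, -1.1]
opening: 0.0153
gripper_force: 29.9
```

Emit:
apply_moves --deltas '[{"fingers": 5,"delta_pos": [0,0,0],"angular": [0,0,0]},{"fingers": 5,"delta_pos": [0,0,0],"angular": [0,0,0]}]'

```text
clock: 4.55
tool_pos: [0.5546, 0.0066, 0.1763]
orientation: [180.0, -0.0, -89.9]
force: [1.1, -0.4, -1.1]
opening: 0.015
gripper_force: 29.9
```

Run:
```python
from h import *
o=ctrl.get_obs();print({k:v for k,v in o.items() if k in("tool_pos","orientation","force","opening","gripper_force")})
S=ctrl.snapshot("scene")
p=o["tool_pos"]
for dz in(.019,-.0065,-.017):print(dz,proj("scene",p+[0,0,dz]))
print("jar mouth",proj("scene",(.5555,.007,.128)))
cv2.imwrite("pics/carry.png",cv2.resize(np.hstack([S[140:220,220:300,::-1]]),(600,600),interpolation=cv2.INTER_CUBIC))
```

```text
{'tool_pos': array([0.55462831, 0.00658156, 0.17634953]), 'orientation': array([ 1.79968127e+02, -1.03310772e-02, -8.98865763e+01]), 'force': array([ 1.10229624, -0.40885426, -1.07994064]), 'gripper_force': 29.940527379512787, 'opening': 0.014953798415036745}
0.019 (np.float64(259.9550615364281), np.float64(166.66657301656875))
-0.0065 (np.float64(259.9098495954847), np.float64(173.09405352804498))
-0.017 (np.float64(259.8915703317809), np.float64(175.69269470045924))
jar mouth (np.float64(259.79408487553155), np.float64(183.47043019944235))
```

View pics/carry.png

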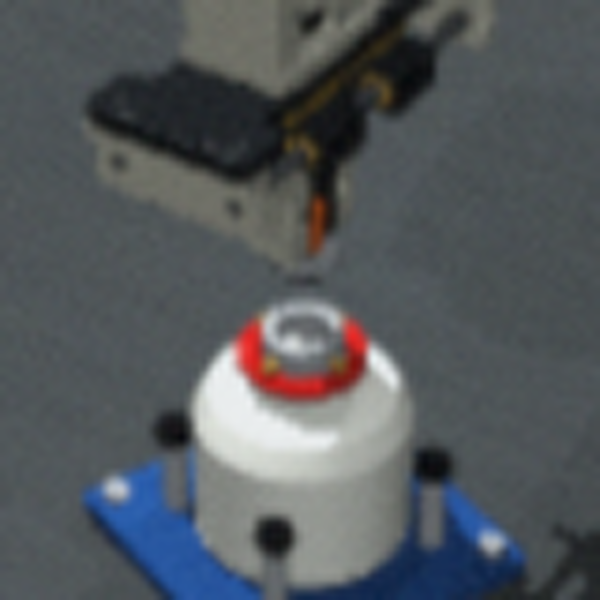

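The lid's plug, at about crop (307,278), hangs directly over the neck mouth at about (305,328).

Emit:
apply_moves --deltas '[{"fingers": 5,"delta_pos": [0,-1,15],"angular": [0,0,0]},{"fingers": 5,"delta_pos": [0,-1,26],"angular": [0,0,0]},{"fingers": 5,"delta_pos": [0,-1,32],"angular": [0,0,0]},{"fingers": 5,"delta_pos": [0,-1,36],"angular": [0,0,0]},{"fingers": 5,"delta_pos": [0,-1,38],"angular": [0,0,0]},{"fingers": 5,"delta_pos": [0,-1,39],"angular": [0,0,0]},{"fingers": 5,"delta_pos": [0,-1,39],"angular": [0,0,0]}]'

```text
clock: 5.3
tool_pos: [0.556, 0.0072, 0.1377]
orientation: [-180.0, 0.0, -89.9]
force: [-0.0, 0.1, -1.7]
opening: 0.0145
gripper_force: 29.9
```

Emit:
apply_moves --deltas '[{"fingers": 5,"delta_pos": [0,0,1.5],"angular": [0,0,0]},{"fingers": 5,"delta_pos": [0,0,1.5],"angular": [0,0,0]},{"fingers": 5,"delta_pos": [0,0,1.5],"angular": [0,0,0]}]'

```text
clock: 5.6
tool_pos: [0.5562, 0.0073, 0.1368]
orientation: [-179.9, 0.0, -89.8]
force: [-0.9, 1.0, 4.2]
opening: 0.0152
gripper_force: 30.0
```

Emit:
apply_moves --deltas '[{"fingers": 40,"delta_pos": [0,0,0.5],"angular": [0,0,0]},{"fingers": 40,"delta_pos": [0,0,0.5],"angular": [0,0,0]},{"fingers": 40,"delta_pos": [0,0,0],"angular": [0,0,0]},{"fingers": 40,"delta_pos": [0,0,-20],"angular": [0,0,0]},{"fingers": 87,"delta_pos": [0,0,-60],"angular": [0,0,0]},{"fingers": 87,"delta_pos": [-50,10,-70],"angular": [0,0,0]},{"fingers": 87,"delta_pos": [-100,25,-70],"angular": [0,0,0]},{"fingers": 87,"delta_pos": [-150,40,-70],"angular": [0,0,0]},{"fingers": 87,"delta_pos": [-195,52,-50],"angular": [0,0,0]},{"fingers": 87,"delta_pos": [-206,53,-20],"angular": [0,0,0]}]'

```text
clock: 6.6
tool_pos: [0.5027, 0.2174, 0.1579]
orientation: [-179.7, 0.2, -89.7]
force: [0.6, -0.9, -0.9]
opening: 0.0821
gripper_force: 0.0
```

Run:
```python
from h import *
o=ctrl.get_obs();print({k:v for k,v in o.items() if k in("tool_pos","orientation","force","opening","joint_pos")})
S=ctrl.snapshot("scene");T=ctrl.snapshot("top")
print(proj("scene",(.5555,.007,.128)))
c=lambda i,x,y,r:cv2.resize(i[y-r:y+r,x-r:x+r,::-1],(390,390),interpolation=cv2.INTER_CUBIC)
cv2.imwrite("pics/seat.png",np.hstack([c(S,261,185,25),c(T,251,187,25)]))
```

```text
{'joint_pos': array([ 4.38999291e+01,  1.16667839e+01, -2.12833836e+01,  2.79909189e-02,
       -5.67091240e+01, -4.36013334e+01]), 'tool_pos': array([0.5027311 , 0.21738871, 0.15785901]), 'orientation': array([-179.73707635,    0.21795274,  -89.68560986]), 'force': array([ 0.59967982, -0.885164  , -0.94875268]), 'opening': 0.08209355429939204}
(np.float64(259.79408487553155), np.float64(183.47043019944235))
```

View pics/seat.png

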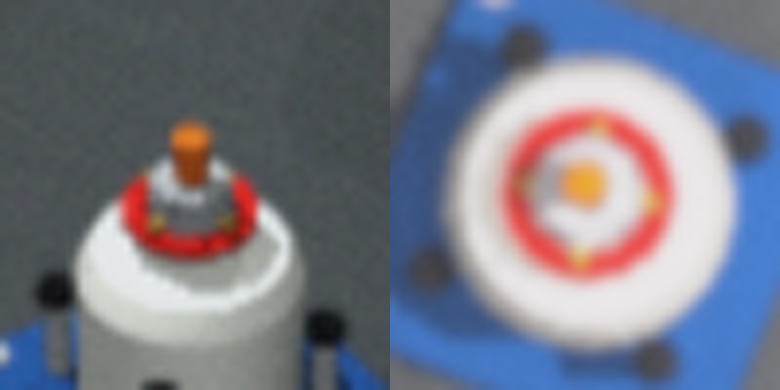

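The lid sits level on the neck, with the knob upright at scene crop (190,150). Next I go for the collar.

Emit:
apply_moves --deltas '[{"fingers": 87,"delta_pos": [0,0,0],"angular": [0,0,0]},{"fingers": 87,"delta_pos": [0,0,40],"angular": [0,0,0]},{"fingers": 87,"delta_pos": [0,0,80],"angular": [0,0,0]},{"fingers": 87,"delta_pos": [0,0,110],"angular": [0,0,0]},{"fingers": 87,"delta_pos": [0,0,110],"angular": [0,0,0]},{"fingers": 87,"delta_pos": [0,0,110],"angular": [0,0,0]}]'

```text
clock: 7.3
tool_pos: [0.5034, 0.2127, 0.0473]
orientation: [-180.0, -0.0, -89.9]
force: [0.3, 0.3, 0.9]
opening: 0.0869
gripper_force: 0.0
```

Emit:
apply_moves --deltas '[{"fingers": 87,"delta_pos": [-0.8,0.8,25],"angular": [0,0,0]},{"fingers": 87,"delta_pos": [-0.8,0.8,41],"angular": [0,0,0]},{"fingers": 87,"delta_pos": [-0.8,0.8,41],"angular": [0,0,0]},{"fingers": 87,"delta_pos": [-0.8,0.8,41],"angular": [0,0,0]},{"fingers": 45,"delta_pos": [-0.8,0.8,41],"angular": [0,0,0]},{"fingers": 45,"delta_pos": [-0.8,0.8,41],"angular": [0,0,0]},{"fingers": 45,"delta_pos": [-0.8,0.8,41],"angular": [0,0,0]},{"fingers": 45,"delta_pos": [-0.8,0.8,41],"angular": [0,0,0]},{"fingers": 45,"delta_pos": [-0.8,0.8,41],"angular": [0,0,0]}]'

```text
clock: 8.2
tool_pos: [0.5019, 0.2141, 0.0057]
orientation: [-180.0, 0.0, -89.8]
force: [-1.5, -1.1, 6.2]
opening: 0.0617
gripper_force: 30.0
```

Emit:
apply_moves --deltas '[{"fingers": 45,"delta_pos": [0,0,-15],"angular": [0,0,0]},{"fingers": 45,"delta_pos": [0,0,-60],"angular": [0,0,0]},{"fingers": 45,"delta_pos": [0,0,-110],"angular": [0,0,0]},{"fingers": 45,"delta_pos": [0,0,-155],"angular": [0,0,0]},{"fingers": 45,"delta_pos": [0,0,-185],"angular": [0,0,0]},{"fingers": 45,"delta_pos": [40,-11,-185],"angular": [0,0,0]},{"fingers": 45,"delta_pos": [85,-22,-185],"angular": [0,0,0]},{"fingers": 45,"delta_pos": [130,-33,-185],"angular": [0,0,0]},{"fingers": 45,"delta_pos": [170,-44,-185],"angular": [0,0,0]},{"fingers": 45,"delta_pos": [207,-53.5,-185],"angular": [0,0,0]}]'

```text
clock: 9.2
tool_pos: [0.5552, 0.0051, 0.1896]
orientation: [179.9, -0.0, -89.9]
force: [0.7, 1.3, -2.3]
opening: 0.0617
gripper_force: 30.0
```

Emit:
apply_moves --deltas '[{"fingers": 45,"delta_pos": [0,0,0],"angular": [0,0,0]},{"fingers": 45,"delta_pos": [0,0,0],"angular": [0,0,0]},{"fingers": 45,"delta_pos": [0,0,0],"angular": [0,0,0]}]'

```text
clock: 9.5
tool_pos: [0.5551, 0.0073, 0.1896]
orientation: [179.9, 0.0, -89.9]
force: [0.1, 0.9, -2.1]
opening: 0.0615
gripper_force: 30.0
```

Run:
```python
from h import *
o=ctrl.get_obs();print({k:v for k,v in o.items() if k in("tool_pos","orientation","force","moment","opening","joint_pos")})
S=ctrl.snapshot("scene");p=o["tool_pos"]
print("collar top/bottom",proj("scene",p+[0,0,.0225]),proj("scene",p+[0,0,-.0055]),"knobtop",proj("scene",(.5555,.007,.155)))
cv2.imwrite("pics/collar.png",cv2.resize(S[140:220,220:300,::-1],(600,600),interpolation=cv2.INTER_CUBIC))
```

```text
{'joint_pos': array([ 2.09502730e+01,  1.09439099e+01, -1.76260845e+01, -2.09963925e-02,
       -6.14777164e+01, -2.08034798e+01]), 'tool_pos': array([0.55510559, 0.00728558, 0.18964808]), 'orientation': array([ 1.79948849e+02,  2.91825101e-04, -8.98632404e+01]), 'force': array([ 0.14412292,  0.89934092, -2.12757638]), 'moment': array([ 0.11068491, -0.0213918 , -0.05572793]), 'opening': 0.061529159612039766}
collar top/bottom (np.float64(260.08499174103076), np.float64(162.48482969060476)) (np.float64(260.03310416482816), np.float64(169.65725251519564)) knobtop (np.float64(259.83944323314887), np.float64(176.93960237156477))
```

View pics/collar.png

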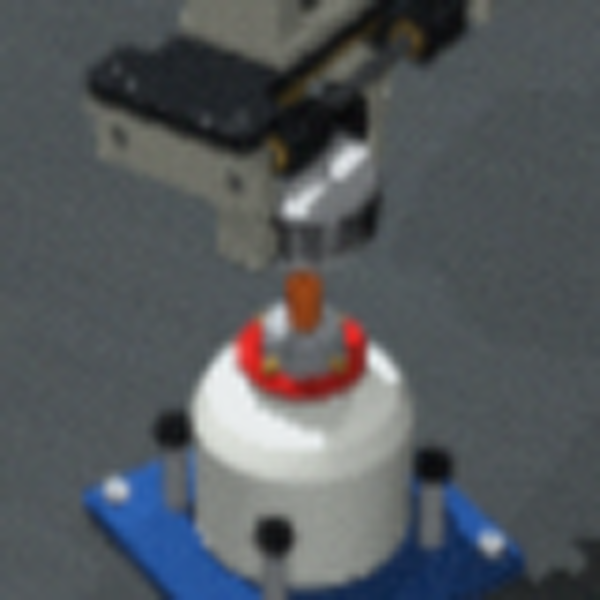

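The collar is held level, its rim visible over crop (280–382, 140–260), directly above the knob at about (305,285).

Emit:
apply_moves --deltas '[{"fingers": 45,"delta_pos": [0,-0.5,25],"angular": [0,0,0]},{"fingers": 45,"delta_pos": [0,-0.5,46],"angular": [0,0,0]},{"fingers": 45,"delta_pos": [0,-0.5,50],"angular": [0,0,0]},{"fingers": 45,"delta_pos": [0,-0.5,53],"angular": [0,0,0]},{"fingers": 45,"delta_pos": [0,-0.5,55],"angular": [0,0,0]},{"fingers": 45,"delta_pos": [0,-0.5,55],"angular": [0,0,0]}]'

```text
clock: 10.15
tool_pos: [0.5565, 0.0073, 0.1358]
orientation: [-179.9, 0.0, -89.8]
force: [-0.3, 0.7, -1.6]
opening: 0.0612
gripper_force: 30.0
```

Emit:
apply_moves --deltas '[{"fingers": 45,"delta_pos": [0,0,2],"angular": [0,0,0]},{"fingers": 45,"delta_pos": [0,0,4],"angular": [0,0,0]},{"fingers": 45,"delta_pos": [0,0,4],"angular": [0,0,0]}]'

```text
clock: 10.45
tool_pos: [0.556, 0.0069, 0.131]
orientation: [180.0, 0.0, -89.9]
force: [-0.7, 0.1, -2.6]
opening: 0.0613
gripper_force: 30.0
```

Emit:
apply_moves --deltas '[{"fingers": 45,"delta_pos": [0,0,2],"angular": [0,0,0]},{"fingers": 45,"delta_pos": [0,0,4],"angular": [0,0,0]},{"fingers": 45,"delta_pos": [0,0,4],"angular": [0,0,0]}]'

```text
clock: 10.75
tool_pos: [0.5558, 0.0069, 0.1267]
orientation: [180.0, -0.0, -89.9]
force: [1.3, 0.7, -2.0]
opening: 0.0614
gripper_force: 30.0
```

Emit:
apply_moves --deltas '[{"fingers": 45,"delta_pos": [0,0,1],"angular": [0,0,0]},{"fingers": 45,"delta_pos": [0,0,1.5],"angular": [0,0,0]},{"fingers": 45,"delta_pos": [0,0,1.5],"angular": [0,0,0]}]'

```text
clock: 11.05
tool_pos: [0.556, 0.007, 0.1255]
orientation: [180.0, -0.0, -89.9]
force: [0.3, 1.2, -2.3]
opening: 0.0615
gripper_force: 30.0
```

Emit:
apply_moves --deltas '[{"fingers": 45,"delta_pos": [0,0,1],"angular": [0,0,0]},{"fingers": 45,"delta_pos": [0,0,2],"angular": [0,0,0]},{"fingers": 45,"delta_pos": [0,0,2],"angular": [0,0,0]}]'

```text
clock: 11.35
tool_pos: [0.5559, 0.007, 0.1234]
orientation: [180.0, -0.0, -89.9]
force: [0.5, 0.4, -1.7]
opening: 0.0614
gripper_force: 30.0
```

Emit:
apply_moves --deltas '[{"fingers": 45,"delta_pos": [0,0,1],"angular": [0,0,0]},{"fingers": 45,"delta_pos": [0,0,2],"angular": [0,0,0]},{"fingers": 45,"delta_pos": [0,0,2],"angular": [0,0,0]}]'

```text
clock: 11.65
tool_pos: [0.5561, 0.007, 0.1217]
orientation: [-180.0, -0.0, -89.9]
force: [-0.4, 0.2, 0.0]
opening: 0.0622
gripper_force: 30.0
```

Emit:
apply_moves --deltas '[{"fingers": 45,"delta_pos": [0,0,1],"angular": [0,0,0]},{"fingers": 45,"delta_pos": [0,0,2],"angular": [0,0,0]},{"fingers": 45,"delta_pos": [0,0,2],"angular": [0,0,0]}]'

```text
clock: 11.95
tool_pos: [0.5561, 0.007, 0.1198]
orientation: [-180.0, -0.0, -89.9]
force: [-2.8, 0.3, 3.4]
opening: 0.0613
gripper_force: 30.0
```

Emit:
apply_moves --deltas '[{"fingers": 45,"delta_pos": [0,0,1],"angular": [0,0,0]},{"fingers": 45,"delta_pos": [0,0,2],"angular": [0,0,0]},{"fingers": 45,"delta_pos": [0,0,3],"angular": [0,0,0]},{"fingers": 45,"delta_pos": [0,0,3],"angular": [0,0,0]}]'

```text
clock: 12.35
tool_pos: [0.5561, 0.007, 0.1168]
orientation: [-180.0, -0.0, -89.9]
force: [-2.9, 0.3, 5.8]
opening: 0.0616
gripper_force: 30.0
```

Emit:
apply_moves --deltas '[{"fingers": 45,"delta_pos": [0,0,1],"angular": [0,0,0]},{"fingers": 45,"delta_pos": [0,0,1.5],"angular": [0,0,0]},{"fingers": 45,"delta_pos": [0,0,1.5],"angular": [0,0,0]}]'

```text
clock: 12.65
tool_pos: [0.5561, 0.007, 0.1157]
orientation: [-180.0, -0.0, -89.8]
force: [-4.8, -0.1, 8.7]
opening: 0.0617
gripper_force: 30.0
```

Emit:
apply_moves --deltas '[{"fingers": 45,"delta_pos": [0,0,0.5],"angular": [0,0,0]},{"fingers": 45,"delta_pos": [0,0,1],"angular": [0,0,0]},{"fingers": 45,"delta_pos": [0,0,1],"angular": [0,0,0]}]'

```text
clock: 12.95
tool_pos: [0.5562, 0.0069, 0.1156]
orientation: [-179.9, -0.0, -89.8]
force: [-6.1, 1.2, 17.2]
opening: 0.0618
gripper_force: 30.0
```

Run:
```python
from h import *
o=ctrl.get_obs();print({k:v for k,v in o.items() if k in("tool_pos","force","moment","opening")})
S=ctrl.snapshot("scene");p=np.array([.5555,.007,.0])
print("top/bottom home",proj("scene",p+[0,0,.138]),proj("scene",p+[0,0,.110]))
cv2.imwrite("pics/home.png",cv2.resize(S[140:220,220:300,::-1],(600,600),interpolation=cv2.INTER_CUBIC))
```

```text
{'tool_pos': array([0.55616371, 0.00694361, 0.1155899 ]), 'force': array([-6.11270093,  1.2457724 , 17.1524933 ]), 'moment': array([0.58153376, 2.78182659, 0.01772604]), 'opening': 0.061775310440058746}
top/bottom home (np.float64(259.8107419284855), np.float64(181.07209942476587)) (np.float64(259.76451483851724), np.float64(187.7280098550738))
```

View pics/home.png

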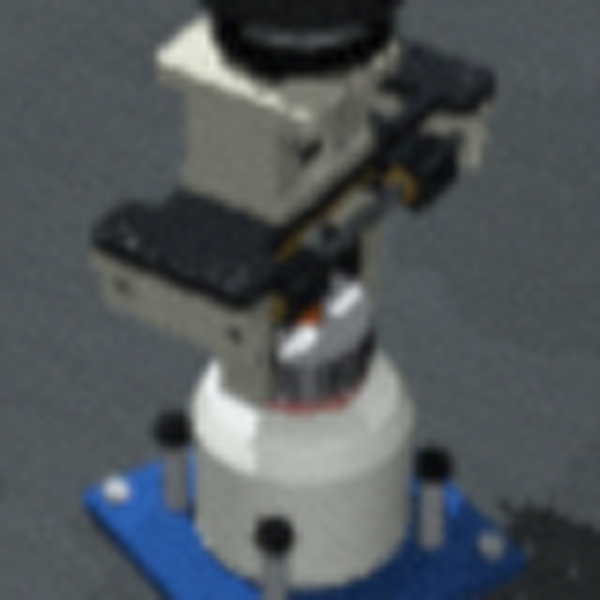

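The collar is down on the compressed red ring with the knob through its lip. The force jumped from 8.7 to 17 N with almost no further travel, which is the hard stop on the lid, so it is home and still gripped.

```bash
python3 -c "
from plant import ctrl
print(ctrl.close_job())"
```

```text
the job is handed in; nothing more can be done
None
```

The lid is seated and the collar is held fully home on it, with about 17 N at the wrist against the hard stop. The keyways met the pins as the collar went down, so no turn was needed. I handed the job in at about 13 s; no result came back.

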